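# Clamp a block with the removable crank

## Task

Fit the loose crank from the blue mat fully down onto the square shaft of the green clamp and wind it clockwise, carefully, by feel, until the beech block is squeezed against the fixed stop with the sprung jaw face pushed in by about 5 mm of its 12 mm - not crushed. Then lift the crank straight off, leaving the block clamped, and lay it back down flat, knob up, with its hub on the blue mat. Do not touch the block with the gripper, and leave the other tools where they lie.

Things in the scene. Friction and masses are not known exactly. Their poses are not given: they have to be found in the camera images.
- crank_grip (a point): Centre of the red grip boss atop the loose crank's hub: 32 mm along the crank's x, 24 mm across y (grip here), 25 mm high; 41 mm above the hub's flat underside, on the socket's axis. Steel hub below: 36 x 36 x 29 mm. Arm along the crank's +x, 18 mm wide, 8 mm thick, underside 8 mm above the hub's underside. z is up. About 0.3 kg. Lies on its hub and a foot under the knob.
- crank_socket (a point): Middle of the crank's hub underside (the mouth of the socket), 41 mm below crank_grip. The socket opens downward: 17.6 mm square, sides along the crank's x and y, 24 mm deep, chamfered mouth.
- knob_centre (a point): Centre of the black upright knob of the crank: a freely spinning round grip 22 mm in diameter and 40 mm high, 75 mm from the socket's axis along the crank's +x, its centre 38 mm above the underside of the hub. Pinched from above, it can be led round in a circle without turning the gripper.
- shaft_seat (a point): On the axis of the clamp's upright steel drive shaft, at the shoulder where the hub's underside rests when fully home (72 mm above the board). The shaft above it: 16 mm square, 18.5 mm high plus a 4.5 mm round tapered nose. x and y are square to its sides and turn with it; the crank fits in any of four quarter turns with about 0.1 rad of play.
- clamp_shaft (a joint): Turn of the shaft in rad, grows clockwise seen from above (closing); range -0.2 to 4.6; 1 rad moves the jaw 16 mm. Stiff: 0.55 N m friction (7 N at the knob), stays where left; each 10 N of squeeze adds 0.16 N m (2 N at the knob). The squeeze begins at a value from 1.5 to 3.4 that differs every time (hidden screw adjustment of the jaw face, +-14 mm): it must be felt or watched.
- clamp: Green rack clamp bolted to the board, base 110 x 285 x 8 mm, origin on the board under its middle. The jaw closes along its +y; gearbox with the shaft 105 mm along -y. A carriage 46 mm high carries the sprung jaw face (4 N per mm pushed in, 12 mm travel, yellow coils behind it); it pushes the block (under 2 N) to the stop, then squeezes. Only the shaft rises above 64 mm.
- fixed_stop: Green fixed stop of the clamp with a black rubber face, 110 mm wide, 44 mm high; its origin is at its foot, 128 mm from the clamp's origin along the clamp's +y; its face lies 13 mm nearer.
- block: Beech spacer block 60 x 97 x 46 mm lying loose on the clamp's bed between jaw and stop, its 60 mm across the jaws (along the clamp's y); origin at the centre of its underside. It starts 4 to 14 mm short of the stop.
- mat_top (a point): Centre of the top of the blue mat (150 mm along its x, 220 mm along its y, 4 mm thick, fixed on the board), where the crank lies at first and must lie at the end.
- chisel: Bench chisel, 30 x 282 x 30 mm, long along its y, lying at the back; leave it alone.
- folding_rule: Folded yellow rule, 16 x 236 x 19 mm, long along its y, at the back left; leave it alone.
- sanding_block: Dark sanding block, 67 x 122 x 32 mm, long along its y, at the left; leave it alone.

How it is judged:
On the way, in this order (a step that is already met when the one before it is completed fails the run):
1. the crank is fully home on the square shaft (horizontal distance between crank_grip and shaft_seat below 0.006 m and z of crank_grip in the frame of shaft_seat below 0.045 m and angle between crank_grip's own z axis and vertical below 0.1 rad), for 0.2 s.
2. with the crank still home, the block is squeezed against the fixed stop with 12 to 30 N (sprung face pushed in 3 to 7.5 mm) (all of step 1 and contact force between block and fixed_stop between 12 and 30 N), for 0.3 s.
3. the crank is lifted clear of the shaft and the block stays clamped (contact force between block and fixed_stop between 12 and 30 N and z of crank_grip in the frame of shaft_seat above 0.07 m), for 0.1 s.
At the end, for the whole second after the job is handed in: The block is held against the fixed stop with 12 to 30 N (sprung face pushed in 3 to 7.5 mm), and the crank lies flat, knob up (within 0.12 rad), with the middle of its hub over the blue mat (contact force between block and fixed_stop between 12 and 30 N and x of crank_grip in the frame of mat_top between -0.075 and 0.075 m and y of crank_grip in the frame of mat_top between -0.11 and 0.11 m and z of crank_grip in the frame of mat_top below 0.048 m and angle between crank_grip's own z axis and vertical below 0.12 rad and linear speed of block below 0.01 m/s); the robot touches nothing.
It fails at once if the block is squeezed with more than 40 N (sprung face pushed in 10 mm) (contact force between block and fixed_stop above 40 N).
It fails at once if the gripper touches the block (contact force between the fingers and block above 1 N).
It fails at once if another tool is moved by more than 30 mm (distance of any of chisel, folding_rule, sanding_block from where it was at the start of the episode above 0.03 m).
It also fails if it takes over 72 s, if anything falls off the work surface, if the arm or the gripper's body presses on something with over 40 N, if the wrist force passes 120 N, or if a joint passes its speed limit or range.

## Robot

A 6-joint arm with a two-finger parallel gripper is mounted at the origin on the work surface; the furniture and walls round the work are solid. World frame = base frame: x ahead of the robot, y to its left, z up, the work surface at z = 0. Lengths are in m, angles in rad, forces in N, time in s.
With the tool pointing down it reaches from about 0.325 to 0.85 m from the base axis. Payload 4.4 kg.
Tool frame: the origin (TCP) lies at the very end of the fingers, on their centre line; the grasp point (between the pads) lies 19 mm behind it; z points along the fingers, y is the direction in which the jaws open and shut (so a half turn about z gives the same grasp; the last joint's range is limited). The gripper opens to 94 mm and grips with 3 to 60 N. Pads are 16 mm wide; open, the fingers measure 119 mm over their backs; the gripper's body (75 mm by 177 mm) begins 78 mm behind the grasp point.
Start: joints at [-1.262, 0.207, 1.542, -0, 1.393, -0.15], TCP at [0.255, -0.516, 0.205] pointing down, gripper open.
Joint ranges: [-2.73, 2.73], [-0.86, 2.22], [0.23, 2.46], [-1.11, 4.25], [0.08, 2.63], [-2.82, 2.82]. Speed limits (rad/s): [2.79, 2.79, 3.14, 3.14, 3.14, 3.14].

## Interface

Orientations are given as [roll, pitch, yaw] about the fixed x, y, z axes, in that order (R = Rz(yaw) Ry(pitch) Rx(roll)).
In Python, from cell import observe, eyes, ticket gives the robot as it stands.
- The arm moves only by the tool send_rows, never from a script. Its argument "increments" is one flat list of numbers, 5 for each row, row after row: the opening, from -1 (shut) to 1 (fully open), then the shift along the world's x, y, z in cm, then the turn about the world's z in rad. A call has exactly 5 rows; each row shifts and turns the commanded pose from where the row before left it; what a row does not reach is not made up. A row lasts 1/12 s, in which the tool goes at most 41.7 mm and 7.16 degrees, less where a joint would pass 70% of its speed; a pose out of reach is approached as far as the arm can. A call is refused whole if a number of a shift passes 4.17 or a number of a turn 0.125, either way. A call with a gripper value outside its range is refused whole. The fingers move at their own pace and stop on an object; "newtons" is the grip in N (left out, the last holds). Time passes only in rows, so rows that do not move let the fingers close, or fill a call up. It gives the time, the measured TCP pose, the force and the opening at its end, in the units of the state.
- observe(): the state, without advancing time (a new reading comes with each control period).
- eyes.grab_frame(name): name is "side" or "top"; returns a dict with "color" (400x640x3 uint8, blue, green, red), "fx", "fy", "cx", "cy" (pixels), "k1" (the pictures are not rectified: a ray, as slopes to the right and down, at radius r is drawn at 1 + k1 r^2 times it, then the intrinsics apply), "eye" and "orientation" of the camera in the world. Camera axes: x right, y up, looking along -z (the intrinsics and any distortion apply to the point x, -y, -z); pixel columns grow to the right and rows downward; lengths in m; the calibration is good to about 2 mm. A picture is of the moment at which its call begins. There is no depth.
- ticket.sign_off(): hands the job in, once; it reports no verdict.
Trained networks look in a picture, given as the dict that the camera call returned (one of the last four; its "shot" number tells which), for a name from the list of things; names that differ only in an ending like _2 or _b are one class to them, and where a whole thing is asked for, a point or a joint stands for the part that bears it (a point fixed in the world has none). Each returns a list of dicts, best first, with "p" (0 to 1); they miss things now and then, are a little off and sometimes report something else, mostly with a low value. They report only what shows in the picture. A call takes as long as a camera call.
- eyes.cut_out(name, picture): "pixels" (400x640 bool, what is visible of it) and "rect" ([centre column, centre row, width, height] in pixels, round what is visible of it).
The state is a dict: "t": time; "joint_positions": joint angles; "qvel": joint speeds; "tau": joint torques, N m; "eef_pos": TCP position; "tcp_rot": TCP orientation; "ft_force": force on the tool from outside, world axes, zero at the start; "moment": the same for the moment, N m; "gripper_width": finger opening in m.
Only numpy, scipy, OpenCV 4.12 (cv2) and the standard library are available. Lean on these libraries where they do the work, as an engineer would, in place of code of your own. Each camera call takes 0.05 s, during which the arm holds its last target. There are 200 camera calls.

## Working session

There is one attempt and no reset: what is moved stays moved. The work goes in short steps, Python scripts to look and compute and a tool call to move; the robot and the scene stay as the last step left them, time stands still between calls to the robot, and variables do not carry over. Pictures are saved under pics/ and viewed, on a budget of 10 in all, crops included, one or two more only if the job needs it, and the job is handed in when it is done.

Besides the shell and the picture viewer there is one more tool, called after "Request:" as a command line: name --argument value ..., lists and objects as JSON in quotes. send_rows: Moves the arm, as the interface text tells. Its arguments: {"type":"object","properties":{"increments":{"type":"array"},"newtons":{"type":"number"}},"required":["increments"]}

```bash
mkdir -p pics; ls; cat > h.py <<'E'
import numpy as np, cv2
from scipy.spatial.transform import Rotation as R
from cell import observe, eyes, ticket
def rot(f):
    o=np.array(f["orientation"],float)
    return o if o.shape==(3,3) else R.from_euler('xyz',o).as_matrix() if o.size==3 else R.from_quat(o).as_matrix()
def ray(f,u,v):
    K=np.array([[f["fx"],0,f["cx"]],[0,f["fy"],f["cy"]],[0,0,1]])
    p=cv2.undistortPoints(np.array([[[u,v]]],float),K,np.array([f["k1"],0,0,0.]))[0,0]
    return rot(f)@np.array([p[0],-p[1],-1])
def onz(f,u,v,z):
    d=ray(f,u,v);e=np.array(f["eye"]);return e+d*(z-e[2])/d[2]
def proj(f,P):
    q=rot(f).T@(np.array(P)-f["eye"]);x,y=q[0]/-q[2],-q[1]/-q[2];s=1+f["k1"]*(x*x+y*y)
    return np.array([f["fx"]*x*s+f["cx"],f["fy"]*y*s+f["cy"]])
E
python3 - <<'E'
from h import *
for n in("top","side"):
    f=eyes.grab_frame(n);cv2.imwrite(f"pics/{n}0.png",f["color"]);print({k:v for k,v in f.items() if k!="color"})
    for o in("crank_grip","knob_centre","clamp_shaft","clamp","block","mat_top","fixed_stop","shaft_seat"):
        try:
            for r in eyes.cut_out(o,f)[:2]: print(n,o,round(r["p"],2),np.round(r["rect"]), np.round(onz(f,r["rect"][0],r["rect"][1],0.05),3))
        except Exception as e: print(o,e)
print(observe())
E
```

```text
pics
{'fx': 516.1659783876953, 'fy': 516.1659783876953, 'cx': 317.5937348798915, 'cy': 207.7312567211067, 'k1': -0.02740030365438912, 'eye': array([0.5356398 , 0.0689022 , 1.34088891]), 'orientation': array([ 0.04839993,  0.0287102 , -1.56752446]), 'shot': 1}
top crank_grip 0.69 [245. 228.  27.  39.] [0.548 0.288 0.05 ]
top clamp_shaft 0.66 [357. 230.  12.   9.] [0.542 0.008 0.05 ]
top clamp 0.92 [395. 219. 119.  64.] [ 0.57  -0.087  0.05 ]
top block 0.75 [426. 216.  34.  42.] [ 0.577 -0.165  0.05 ]
top mat_top 0.85 [256. 229.  89.  72.] [0.544 0.261 0.05 ]
top fixed_stop 0.71 [447. 209.  22.  45.] [ 0.595 -0.217  0.05 ]
top shaft_seat 0.54 [240. 158.  95.  11.] [0.723 0.303 0.05 ]
{'fx': 420.94247589720874, 'fy': 420.94247589720874, 'cx': 320.93976919840327, 'cy': 196.8643152146592, 'k1': -0.07884353682457104, 'eye': array([0.15502195, 0.76274422, 0.77566412]), 'orientation': array([ 0.85162305, -0.02203628, -2.53378029]), 'shot': 2}
side crank_grip 0.61 [292. 269.  44.  31.] [0.531 0.307 0.05 ]
side knob_centre 0.47 [225. 244.  72.  63.] [0.699 0.342 0.05 ]
side knob_centre 0.41 [3
[... 458 characters left out ...]
[ 0.554 -0.003  0.05 ]
{'t': 0.9, 'joint_positions': array([-1.26250483e+00,  2.06538802e-01,  1.54147628e+00, -3.14603490e-05,
        1.39350405e+00, -1.50472354e-01]), 'qvel': array([ 1.27387110e-03, -2.11174717e-03, -7.77228433e-04, -9.20874391e-04,
        7.68701297e-05,  1.67054651e-03]), 'tau': array([ 5.68154210e-04, -3.70878053e+01, -2.81764126e+01,  6.99972594e-02,
        2.75897747e-02, -1.35794446e-05]), 'eef_pos': array([ 0.25463242, -0.51556328,  0.20549273]), 'tcp_rot': array([3.14152461e+00, 4.16389210e-05, 4.58769393e-01]), 'ft_force': array([0.16388975, 0.13068677, 0.1741409 ]), 'moment': array([-0.02086918,  0.04211822, -0.0286486 ]), 'gripper_width': 0.0939621070777778}
```

```bash
python3 - <<'E'
import cv2
a=cv2.imread("pics/top0.png")[170:290,200:480];b=cv2.imread("pics/side0.png")[130:330,220:440]
a=cv2.resize(a,(784,336),interpolation=3);b=cv2.resize(b,(286,260),interpolation=3)
import numpy as np
c=np.zeros((596,784,3),'uint8');c[:336]=a;c[336:596,:286]=b
# extra: shaft zoom
t=cv2.imread("pics/top0.png")
c[336:596,290:530]=cv2.resize(t[215:245,343:371],(240,260),interpolation=3)
c[336:596,534:784]=cv2.resize(t[200:256,222:276],(250,260),interpolation=3)
cv2.imwrite("pics/c0.png",c)
E
```

```text
(no output)
```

View pics/c0.png

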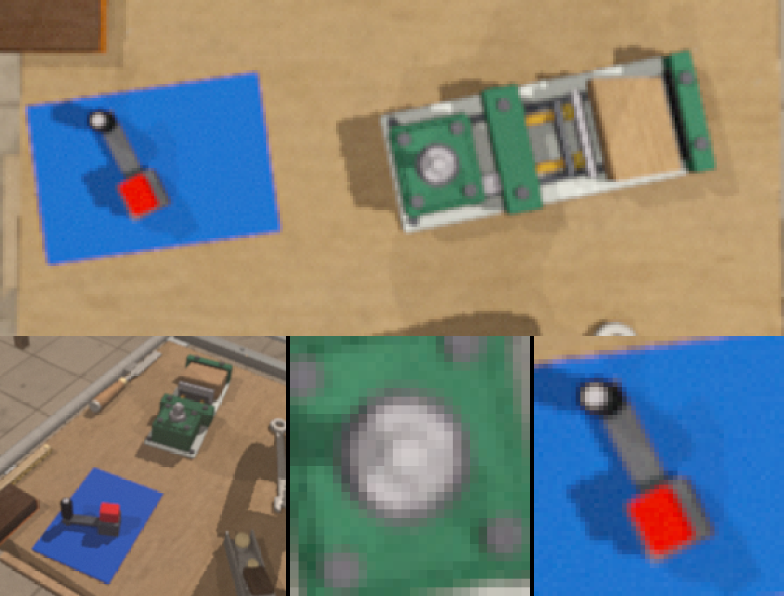

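The top view shows the crank on the blue mat, with the red boss near px (248,239) and the knob at (236,213). The clamp's shaft disc is at about (357,229) and the block is right of it. Next I'll measure these points.

```bash
cat >> h.py <<'E'
def tri(fs,ps):
    A=np.zeros((3,3));b=np.zeros(3)
    for f,p in zip(fs,ps):
        d=ray(f,*p);d/=np.linalg.norm(d);M=np.eye(3)-np.outer(d,d);A+=M;b+=M@f["eye"]
    return np.linalg.solve(A,b)
def red(f):
    h=cv2.cvtColor(f["color"],cv2.COLOR_BGR2HSV)
    m=(((h[...,0]<6)|(h[...,0]>174))&(h[...,1]>190)&(h[...,2]>120)).astype('uint8')
    n,l,s,c=cv2.connectedComponentsWithStats(m);return l==(1+np.argmax(s[1:,4]))
def cen(m): v,u=np.nonzero(m);return np.array([u.mean(),v.mean()])
E
python3 - <<'E'
from h import *
ft=eyes.grab_frame("top");fs=eyes.grab_frame("side")
mt,ms=red(ft),red(fs)
print("red",cen(mt),mt.sum(),cen(ms),ms.sum(),tri([ft,fs],[cen(mt),cen(ms)]),onz(ft,*cen(mt),.056))
for f,m in((ft,mt),(fs,ms)): print(cv2.minAreaRect(np.argwhere(m)[:,::-1].astype('float32')))
# red box colour brightness to separate top face
h=cv2.cvtColor(ft["color"],cv2.COLOR_BGR2HSV)
# knob in top: white/gray top centre
g=ft["color"].astype(int);sub=(g.min(2)>150);sub[:200]=0;sub[225:]=0;sub[:,:225]=0;sub[:,250:]=0
print("knob",cen(sub),sub.sum(),onz(ft,*cen(sub),.062))
# mat
b=((h[...,0]>100)&(h[...,0]<120)&(h[...,1]>150)).astype('uint8');n,l,s,c=cv2.connectedComponentsWithStats(b);k=1+np.argmax(s[1:,4])
box=cv2.boxPoints(cv2.minAreaRect(np.argwhere(l==k)[:,::-1].astype('float32')));P=np.array([onz(ft,*p,.004) for p in box]);print("mat",P.round(3),P.mean(0).round(4),np.arctan2(*(P[1]-P[0])[1::-1]),np.arctan2(*(P[2]-P[1])[1::-1]))
# shaft disc
gs=((g.max(2)-g.min(2)<25)&(g.min(2)>90));w=np.zeros_like(gs);w[219:241,347:368]=1;gs&=w
n,l,s,c=cv2.connectedComponentsWithStats(gs.astype('uint8'));k=1+np.argmax(s[1:,4]);print("disc",s[k],c[k],onz(ft,*c[k],.072),onz(ft,*c[k],.08))
for n in ("clamp_shaft","shaft_seat"):
  for r in eyes.cut_out(n,fs)[:2]: print("side",n,r["p"],np.round(r["rect"],1),cen(r["pixels"]))
for n in("clamp","block","fixed_stop"):
    r=eyes.cut_out(n,ft)[0];cn=cv2.findContours(r["pixels"].astype('uint8'),0,2)[0];cn=max(cn,key=cv2.contourArea)
    bx=cv2.boxPoints(cv2.minAreaRect(cn));z={"clamp":.02,"block":.054,"fixed_stop":.05}[n];P=np.array([onz(ft,*p,z) for p in bx]);e=P[1]-P[0],P[2]-P[1];print(n,P.mean(0).round(3),[(np.linalg.norm(x).round(3),np.arctan2(x[1],x[0]).round(3)) for x in e])
im=fs["color"][150:230,320:430];a=cv2.resize(im,(770,560),interpolation=3);cv2.imwrite("pics/c1.png",a)
E
```

```text
red [249.05217391 239.12173913] 115 [299.66666667 260.66666667] 6 [0.52310668 0.27978176 0.05525034] [0.51898971 0.27695893 0.056     ]
((248.9000244140625, 239.30003356933594), (12.074766159057617, 9.391485214233398), 63.43495178222656)
((299.5000305175781, 260.5000305175781), (1.4142134189605713, 2.8284268379211426), 45.0)
knob [234.5 212.5] 12 [0.58519515 0.31309775 0.062     ]
mat [[0.599 0.392 0.004]
 [0.631 0.177 0.004]
 [0.487 0.155 0.004]
 [0.455 0.369 0.004]] [0.5428 0.273  0.004 ] -1.4236201011864513 -2.990032828593408
disc [350 221  14  16 174] [356.32183908 228.44252874] [0.54633029 0.01035236 0.072     ] [0.54626289 0.0107215  0.08      ]
side clamp_shaft 0.47 [357.1 188.1  14.1  13.1] [355.88785047 188.61682243]
side shaft_seat 0.36 [313.1 164.   54.6  40.6] [312.39583333 165.87962963]
clamp [ 0.568 -0.092  0.02 ] [(np.float64(0.292), np.float64(-1.371)), (np.float64(0.119), np.float64(-2.954))]
block [ 0.581 -0.162  0.054] [(np.float64(0.066), np.float64(-1.371)), (np.float64(0.095), np.float64(-2.953))]
fixed_stop [ 0.594 -0.211  0.05 ] [(np.float64(0.03), np.float64(-1.371)), (np.float64(0.108), np.float64(-2.954))]
```

View pics/c1.png

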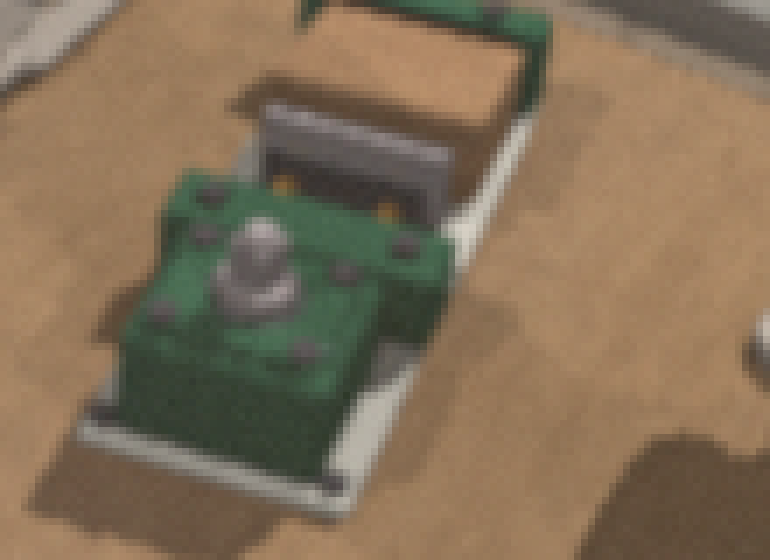

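Request:
send_rows --increments '[0, 1.0, 3.1, 0, 0.122, 0, 1.0, 3.1, 0, 0.122, 0, 1.0, 3.1, 0, 0.122, 0, 1.0, 3.1, 0, 0.122, 0, 1.0, 3.1, 0, 0.122]' --newtons 60

```text
t: 1.67
eef_pos: [0.3048, -0.3592, 0.2054]
tcp_rot: [3.141, -0.0, 1.074]
ft_force: [1.2, -0.1, 0.3]
gripper_width: 0.0635
```

Request:
send_rows --increments '[0, 1.0, 3.1, 0, 0.122, 0, 1.0, 3.1, 0, 0.122, 0, 1.0, 3.1, 0, 0.122, 0, 1.0, 3.1, 0, 0.122, 0, 1.0, 3.1, 0, 0.122]'

```text
t: 2.08
eef_pos: [0.3549, -0.2041, 0.2057]
tcp_rot: [3.141, 0.0, 1.684]
ft_force: [1.0, 0.8, -0.1]
gripper_width: 0.047
```

Request:
send_rows --increments '[0, 1.0, 3.1, 0, 0.122, 0, 1.0, 3.1, 0, 0.122, 0, 1.0, 3.1, 0, 0.122, 0, 1.0, 3.1, 0, 0.122, 0, 1.0, 3.1, 0, 0.122]'

```text
t: 2.5
eef_pos: [0.4049, -0.049, 0.2058]
tcp_rot: [3.141, 0.001, 2.295]
ft_force: [0.4, 0.0, -0.1]
gripper_width: 0.0471
```

Request:
send_rows --increments '[0, 1.0, 3.1, 0, 0.122, 0, 1.0, 3.1, 0, 0.122, 0, 1.0, 3.1, 0, 0.122, 0, 1.0, 3.1, 0, 0.122, 0, 1.0, 3.1, 0, 0.122]'

```text
t: 2.92
eef_pos: [0.4549, 0.1062, 0.2057]
tcp_rot: [3.141, 0.001, 2.905]
ft_force: [0.7, -0.6, 0.1]
gripper_width: 0.0472
```

Request:
send_rows --increments '[0, 1.0, 3.1, 0, 0.122, 0, 1.0, 3.1, 0, 0.122, 0, 1.0, 3.1, 0, 0.122, 0, 1.0, 3.1, 0, 0.122, 0, 1.0, 3.1, 0, 0.122]'

```text
t: 3.33
eef_pos: [0.5049, 0.2612, 0.2055]
tcp_rot: [-3.141, 0.0, -2.768]
ft_force: [0.6, -1.3, -0.2]
gripper_width: 0.0471
```

```bash
python3 - <<'E'
from h import *
ft=eyes.grab_frame("top");fs=eyes.grab_frame("side")
print("shaft disc",tri([ft,fs],[(356.4,228.5),(356.7,191.4)]))
o=observe();print(o["t"],o["eef_pos"],o["tcp_rot"],o["joint_positions"].round(2))
E
```

```text
shaft disc [0.54588724 0.0093955  0.06010296]
3.4333 [0.50534962 0.26322872 0.20523483] [ 3.14035447e+00  1.22614348e-03 -2.76859617e+00] [ 0.33  0.19  1.56  0.    1.39 -1.62]
```

Request:
send_rows --increments '[0, 0.7, 0.7, -3, 0.06, 0, 0.75, 0.7, -3, 0.06, 0, 0, 0, -3, 0, 0, 0, 0, -2.5, 0, 0, 0, 0, -1.5, 0]'

```text
t: 3.85
eef_pos: [0.5167, 0.2718, 0.0719]
tcp_rot: [3.141, -0.006, -2.656]
ft_force: [1.3, 0.4, -0.3]
gripper_width: 0.0471
```

Request:
send_rows --increments '[0, 0, 0, -1.5, 0, 0, 0, 0, -1.2, 0, 0, 0, 0, -1.0, 0, 0, 0, 0, 0, 0, 0, 0, 0, 0, 0]'

```text
t: 4.27
eef_pos: [0.519, 0.2731, 0.0384]
tcp_rot: [-3.142, -0.001, -2.655]
ft_force: [0.5, 0.8, 0.3]
gripper_width: 0.0468
```

Request:
send_rows --increments '[0, 0.1, 0.35, -0.2, 0, 0, 0, 0, 0, 0, -1, 0, 0, 0, 0, -1, 0, 0, 0, 0, -1, 0, 0, 0, 0]'

```text
t: 4.68
eef_pos: [0.5205, 0.2772, 0.037]
tcp_rot: [-3.141, 0.001, -2.654]
ft_force: [0.5, 0.6, 0.6]
gripper_width: 0.0302
```

Request:
send_rows --increments '[-1, 0, 0, 0, 0, -1, 0, 0, 0, 0, -1, 0, 0, 0, 0, -1, 0, 0, 0, 0, -1, 0, 0, 0, 0]'

```text
t: 5.1
eef_pos: [0.52, 0.2778, 0.0369]
tcp_rot: [3.14, 0.001, -2.654]
ft_force: [-2.9, 4.4, 5.6]
gripper_width: 0.0236
```

Request:
send_rows --increments '[-1, 0, 0, 0.5, 0, -1, 0, 0, 1.5, 0, -1, 0, 0, 3, 0, -1, 0, 0, 3, 0, -1, 0, 0, 3, 0]'

```text
t: 5.52
eef_pos: [0.5192, 0.2751, 0.1456]
tcp_rot: [-3.14, -0.004, -2.655]
ft_force: [0.7, 0.0, -1.9]
gripper_width: 0.023
```

Request:
send_rows --increments '[-1, 0, -2, 1.5, -0.05, -1, 0, -3, 0.5, -0.05, -1, 0.2, -3.5, 0, -0.05, -1, 0.3, -3.5, 0, -0.05, -1, 0.4, -3.5, 0, -0.05]'

```text
t: 5.93
eef_pos: [0.528, 0.1193, 0.1655]
tcp_rot: [-3.139, -0.002, -2.906]
ft_force: [0.0, 0.0, -2.4]
gripper_width: 0.0232
```

```bash
python3 - <<'E'
from h import *
ft=eyes.grab_frame("top");fs=eyes.grab_frame("side")
o=observe();print(o["t"],o["eef_pos"],o["tcp_rot"],o["ft_force"],o["moment"],o["gripper_width"])
p=proj(fs,o["eef_pos"]).astype(int);q=proj(ft,o["eef_pos"]).astype(int);print(p,q)
def crop(f,p,r=45): return cv2.resize(f["color"][max(p[1]-r,0):p[1]+r,max(p[0]-r,0):p[0]+r],(390,390),interpolation=3)
cv2.imwrite("pics/c2.png",np.hstack([crop(fs,p),crop(ft,q)]))
E
```

```text
6.0333 [0.52899671 0.11581499 0.16532362] [-3.13701236e+00 -2.75917743e-03 -2.91103633e+00] [ 0.37290873 -0.09916127 -3.16130292] [ 0.11048255 -0.10191225 -0.02299701] 0.023431260481962965
[342 183] [311 235]
```

View pics/c2.png

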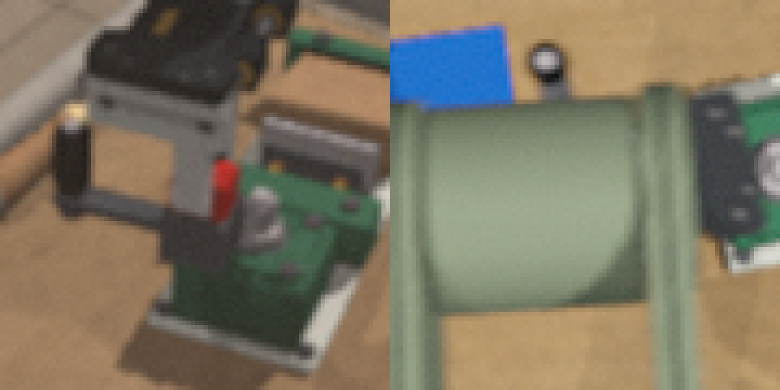

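```bash
python3 - <<'E'
from h import *
ft=eyes.grab_frame("top");fs=eyes.grab_frame("side")
g=ft["color"].astype(int);m=(g.min(2)>140);w=np.zeros_like(m);w[199:210,297:308]=1;m&=w;print(m.sum(),cen(m))
o=observe();print(o["eef_pos"],o["tcp_rot"][2])
k=onz(ft,*cen(m),.1905);y=o["tcp_rot"][2]+np.pi;print("knob",k)
t=k[:2]-o["eef_pos"][:2];print("rel",t,np.linalg.norm(t),np.arctan2(t[1],t[0]),y)
c,s=np.cos(y),np.sin(y);print("in tool axes",t@[c,s],t@[-s,c])
ks=proj(fs,[*k[:2],.1905]);print("side knob pred",ks)
E
```

```text
13 [304.61538462 202.61538462]
[0.52858617 0.12013232 0.16540489] -2.906946679420695
knob [0.60266929 0.13117719 0.1905    ]
rel [0.07408312 0.01104487] 0.07490192527071214 0.1479974424871513 0.23464597416909827
in tool axes 0.07462092052065698 -0.006482023596774266
side knob pred [312.37637755 166.46499642]
```

Request:
send_rows --increments '[-1, 0.5, -3, 0, -0.035, -1, 0.5, -3, 0, 0, -1, 0.5, -3, 0, 0, -1, 0.4, -1.9, 0, 0, -1, 0, 0, 0, 0]'

```text
t: 6.55
eef_pos: [0.5487, 0.0102, 0.1659]
tcp_rot: [-3.139, -0.001, -2.941]
ft_force: [-0.4, 0.8, -3.1]
gripper_width: 0.0236
```

```bash
python3 - <<'E'
from h import *
ft=eyes.grab_frame("top");fs=eyes.grab_frame("side")
o=observe();print(o["t"],o["eef_pos"],o["tcp_rot"],o["ft_force"],o["gripper_width"])
p=proj(fs,o["eef_pos"]).astype(int);k=o["eef_pos"]+[.0735,.015,.025];q=proj(ft,k).astype(int);print(p,q)
def crop(f,p,r=40): return cv2.resize(f["color"][max(p[1]-r,0):p[1]+r,max(p[0]-r,0):p[0]+r],(390,390),interpolation=3)
cv2.imwrite("pics/c3.png",np.hstack([crop(fs,p),crop(ft,q,15)]))
print(proj(fs,[.5462,.0103,.095]),proj(fs,[.5462,.0103,.132]))
E
```

```text
6.65 [0.54776195 0.01347201 0.16574666] [ 3.14078186e+00 -1.38312354e-03 -2.93940517e+00] [-0.84455287  0.71482899 -2.21295455] 0.02369842442473736
[358 159] [350 194]
[357.29074862 181.20881236] [358.44224207 169.79316738]
```

View pics/c3.png

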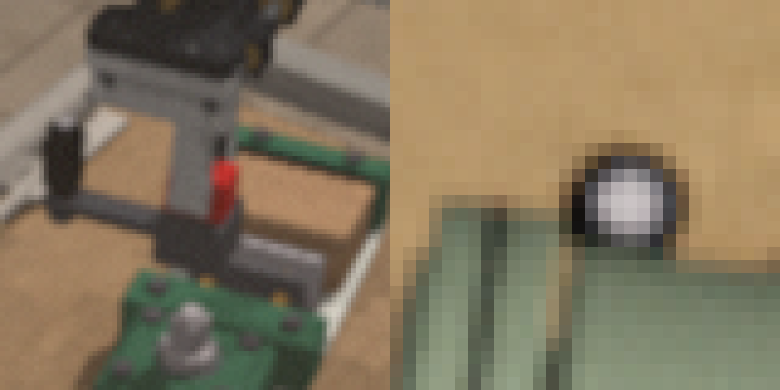

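```bash
python3 - <<'E'
from h import *
for i in range(3):
    ft=eyes.grab_frame("top");o=observe()
    g=ft["color"].astype(int);s=g[186:202,344:362];m=(s.min(2)>150);v,u=np.nonzero(m)
    wt=s.min(2)[m]-120.;c=np.array([(u*wt).sum(),(v*wt).sum()])/wt.sum()+[344,186]
    k=onz(ft,*c,.1905);t=k[:2]-o["eef_pos"][:2];y=o["tcp_rot"][2]+np.pi
    print(m.sum(),c,k.round(4),o["eef_pos"].round(4),t.round(4),np.linalg.norm(t),np.arctan2(t[1],t[0]).round(3),y.round(3))
E
```

```text
14 [351.29594272 194.52505967] [0.6209 0.027  0.1905] [0.5476 0.0141 0.1658] [0.0733 0.0129] 0.07440427561601763 0.174 0.203
14 [350.77328431 194.54656863] [0.6209 0.0282 0.1905] [0.5476 0.0144 0.1659] [0.0733 0.0137] 0.07454803350180773 0.185 0.204
14 [350.54191981 194.69015796] [0.6205 0.0287 0.1905] [0.5477 0.0145 0.1661] [0.0729 0.0142] 0.07425843636669904 0.192 0.204
```

Request:
send_rows --increments '[-1, -0.1, -0.35, 0, 0, -1, 0, 0, -1.2, 0, -1, 0, 0, -1.2, 0, -1, 0, 0, -0.6, 0, -1, 0, 0, 0, 0]'

```text
t: 7.22
eef_pos: [0.5446, 0.01, 0.1332]
tcp_rot: [3.14, -0.006, -2.939]
ft_force: [-0.4, 0.1, -2.8]
gripper_width: 0.0235
```

Request:
send_rows --increments '[-1, 0, 0, 0, 0, -1, 0, 0, -0.3, 0, -1, 0, 0, -0.3, 0, -1, 0, 0, -0.2, 0, -1, 0, 0, -0.2, 0]'

```text
t: 7.63
eef_pos: [0.5473, 0.0094, 0.1264]
tcp_rot: [-3.141, 0.0, -2.939]
ft_force: [-0.1, 0.4, -2.4]
gripper_width: 0.0233
```

Request:
send_rows --increments '[-1, 0, 0, -0.2, 0, -1, 0, 0, -0.2, 0, -1, 0, 0, -0.1, 0, -1, 0, 0, 0, 0, -1, 0, 0, 0, 0]'

```text
t: 8.05
eef_pos: [0.5476, 0.0102, 0.1229]
tcp_rot: [3.141, 0.001, -2.939]
ft_force: [-2.3, 3.5, 6.4]
gripper_width: 0.0237
```

```bash
python3 - <<'E'
from h import *
o=observe();print(o["eef_pos"].round(4),o["tcp_rot"].round(3),o["ft_force"].round(1),o["moment"].round(2),o["gripper_width"])
E
```

```text
[0.5476 0.0102 0.1229] [ 3.141e+00  1.000e-03 -2.939e+00] [-2.3  3.5  6.4] [0.84 0.58 0.01] 0.023698213320389988
```

Request:
send_rows --increments '[-1, -0.06, 0.08, 0, 0, -1, -0.06, 0.08, -0.05, 0, -1, 0, 0, -0.1, 0, -1, 0, 0, 0, 0, -1, 0, 0, 0, 0]'

```text
t: 8.47
eef_pos: [0.5475, 0.0104, 0.1227]
tcp_rot: [-3.139, 0.003, -2.939]
ft_force: [-2.2, -0.2, 10.9]
gripper_width: 0.0233
```

Request:
send_rows --increments '[-1, -0.08, 0, 0, 0.06, -1, 0, 0, 0, 0.06, -1, 0, 0, 0, 0.06, -1, 0, 0, 0, 0, -1, 0, 0, 0, 0]'

```text
t: 8.88
eef_pos: [0.5482, 0.0111, 0.1229]
tcp_rot: [-3.139, 0.007, -2.759]
ft_force: [-0.6, 2.1, 8.4]
gripper_width: 0.0236
```

```bash
python3 - <<'E'
from h import *
o=observe();print(o["eef_pos"].round(4),o["tcp_rot"].round(3),o["ft_force"].round(1),o["moment"].round(2),o["gripper_width"])
E
```

```text
[0.5482 0.0111 0.1229] [-3.139  0.007 -2.759] [-0.6  2.1  8.4] [ 0.61 -0.12  0.01] 0.023569133269596757
```

Now try the other way, watching z.

Request:
send_rows --increments '[-1, 0, 0, 0, -0.06, -1, 0, 0, 0, -0.06, -1, 0, 0, 0, -0.06, -1, 0, 0, 0, -0.06, -1, 0, 0, 0, -0.06]'

```text
t: 9.3
eef_pos: [0.5468, 0.0106, 0.1226]
tcp_rot: [-3.14, 0.004, -3.062]
ft_force: [-2.0, 0.6, 10.0]
gripper_width: 0.0234
```

Request:
send_rows --increments '[-1, 0, 0, 0, -0.06, -1, 0, 0, 0, -0.06, -1, 0, 0, 0, -0.06, -1, 0, 0, 0, -0.06, -1, 0, 0, 0, -0.06]'

```text
t: 9.72
eef_pos: [0.5462, 0.0113, 0.1205]
tcp_rot: [3.141, 0.003, 2.921]
ft_force: [0.8, 1.7, -1.6]
gripper_width: 0.0237
```

```bash
python3 - <<'E'
from h import *
o=observe();print(o["eef_pos"].round(4),o["tcp_rot"].round(3),o["ft_force"].round(1),o["moment"].round(2),o["gripper_width"])
E
```

```text
[0.5462 0.0113 0.1205] [3.141e+00 3.000e-03 2.921e+00] [ 0.8  1.7 -1.6] [ 0.56 -0.53  0.01] 0.023707406885158808
```

Request:
send_rows --increments '[-1, 0, 0, -0.15, 0, -1, 0, 0, -0.15, 0, -1, 0, 0, -0.15, 0, -1, 0, 0, -0.15, 0, -1, 0, 0, 0, 0]'

```text
t: 10.13
eef_pos: [0.5462, 0.0113, 0.114]
tcp_rot: [3.141, 0.002, 2.924]
ft_force: [4.4, 3.2, -2.7]
gripper_width: 0.0237
```

```bash
python3 - <<'E'
from h import *
o=observe();print(o["eef_pos"].round(4),o["tcp_rot"].round(3),o["ft_force"].round(1),o["moment"].round(2),o["gripper_width"])
E
```

```text
[0.5462 0.0113 0.114 ] [3.141e+00 2.000e-03 2.924e+00] [ 4.4  3.2 -2.7] [ 0.75 -1.01  0.01] 0.023650942511186993
```

Request:
send_rows --increments '[-1, 0.07, 0.06, -0.2, 0, -1, 0, 0, -0.2, 0, -1, 0, 0, -0.2, 0, -1, 0, 0, -0.2, 0, -1, 0, 0, -0.15, 0]'

```text
t: 10.55
eef_pos: [0.5464, 0.0115, 0.1047]
tcp_rot: [3.141, 0.001, 2.924]
ft_force: [1.2, 3.3, 10.9]
gripper_width: 0.0237
```

Request:
send_rows --increments '[-1, 0, 0, -0.1, 0, -1, 0, 0, 0, 0, -1, 0, 0, 0, 0, -1, 0, 0, 0, 0, -1, 0, 0, 0, 0]'

```text
t: 10.97
eef_pos: [0.5465, 0.0115, 0.1048]
tcp_rot: [-3.142, 0.001, 2.924]
ft_force: [1.5, 2.6, 5.7]
gripper_width: 0.0235
```

```bash
python3 - <<'E'
from h import *
ft=eyes.grab_frame("top")
o=observe();print(o["eef_pos"].round(4),o["tcp_rot"].round(3),o["ft_force"].round(1),o["moment"].round(2),o["gripper_width"],o["joint_positions"].round(2))
fs=eyes.grab_frame("side")
cv2.imwrite("pics/c4.png",np.hstack([cv2.resize(fs["color"][120:220,310:410],(390,390),interpolation=3),cv2.resize(ft["color"][170:270,380:480],(390,390),interpolation=3)]))
E
```

```text
[0.5464 0.0116 0.1048] [-3.142e+00  1.000e-03  2.924e+00] [1.  2.8 6.4] [ 0.48 -0.36  0.02] 0.023374981615090756 [-0.14  0.25  1.71 -0.    1.18 -1.49]
```

View pics/c4.png

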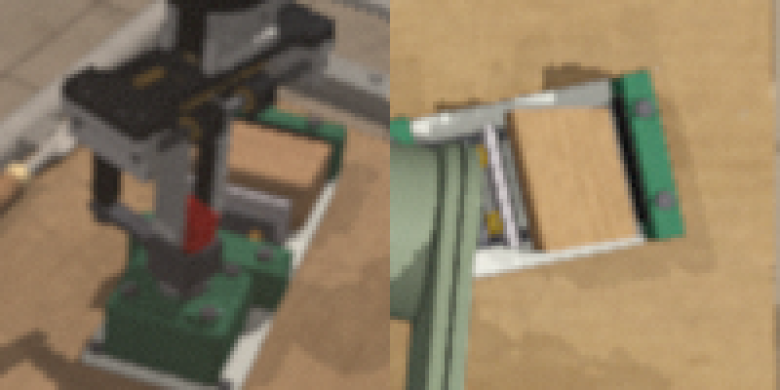

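Request:
send_rows --increments '[-1, 0, 0, 0, -0.06, -1, 0, 0, 0, -0.1, -1, 0, 0, 0, -0.1, -1, 0, 0, 0, -0.1, -1, 0, 0, 0, -0.1]'

```text
t: 11.48
eef_pos: [0.5466, 0.0115, 0.1048]
tcp_rot: [3.141, 0.002, 2.461]
ft_force: [1.1, 2.5, 5.4]
gripper_width: 0.0234
```

```bash
cat > m.py <<'E'
from h import *
import sys
f=eyes.grab_frame("top");o=observe();print(round(o["t"],2),o["eef_pos"].round(4),o["tcp_rot"].round(3),o["ft_force"].round(1),o["moment"].round(2),round(o["gripper_width"],4),o["joint_positions"][5].round(2),o["tau"][5].round(2))
d=np.array([np.cos(-1.371),np.sin(-1.371)]);S=np.array([.5462,.0103])
# profile along clamp +y at lateral offsets, heights ~ .05
for lat in(-.03,0.,.03):
    n=np.array([-d[1],d[0]]);r=[]
    for s in np.arange(.06,.236,.002):
        p=proj(f,[*(S+d*s+n*lat),.054]);r.append(cv2.getRectSubPix(f["color"],(1,1),tuple(map(float,p)))[0,0])
    r=np.array(r).astype(int)
    if len(sys.argv)>1: print(lat,' '.join(f"{int(60+2*i)}:{x[2]},{x[2]-x[0]}" for i,x in enumerate(r)))
cv2.imwrite("pics/last.png",f["color"])
E
python3 m.py v
```

```text
11.53 [0.5466 0.0115 0.1048] [3.141e+00 2.000e-03 2.457e+00] [1.9 2.  6. ] [ 0.46 -0.43  0.2 ] 0.0236 -1.02 0.58
-0.03 60:156,15 62:158,16 64:159,16 66:156,15 68:144,14 70:122,13 72:116,13 74:114,14 76:104,11 78:89,8 80:72,7 82:71,8 84:90,9 86:119,12 88:145,16 90:150,16 92:148,17 94:129,13 96:107,10 98:100,10 100:136,14 102:147,15 104:151,16 106:152,15 108:149,14 110:120,8 112:88,2 114:70,-2 116:76,-5 118:105,-3 120:107,-3 122:91,-1 124:76,3 126:69,8 128:69,9 130:74,6 132:90,4 134:124,5 136:168,6 138:200,5 140:174,5 142:122,7 144:84,20 146:81,41 148:106,49 150:143,67 152:178,78 154:200,84 156:204,83 158:203,84 160:203,86 162:202,85 164:203,84 166:204,84 168:204,83 170:203,84 172:203,85 174:203,83 176:204,82 178:205,82 180:206,84 182:203,86 184:199,86 186:201,86 188:202,84 190:200,84 192:197,86 194:195,87 196:198,84 198:199,83 200:197,84 202:194,84 204:194,85 206:195,85 208:186,79 210:150,56 212:96,27 214:40,2 216:21,-1 218:31,-1 220:41,-7 222:46,-17 224:56,-26 226:71,-18 228:91,-10 230:105,-6 232:111,-4 234:112,-4
0.0 60:153,15 62:153,15 64:153,15 66:153,14 68:151,16 70:152,16 72:153
[... 1073 characters left out ...]
104:102,10 106:107,10 108:103,11 110:95,10 112:68,6 114:75,7 116:90,8 118:98,6 120:101,7 122:99,22 124:100,48 126:108,69 128:119,77 130:118,66 132:123,34 134:150,11 136:183,3 138:197,6 140:159,5 142:104,10 144:77,26 146:89,45 148:130,60 150:166,73 152:188,81 154:197,84 156:200,85 158:204,84 160:205,84 162:204,84 164:202,84 166:202,85 168:205,82 170:204,84 172:203,87 174:202,88 176:202,83 178:203,84 180:201,84 182:199,84 184:198,83 186:198,83 188:201,82 190:201,84 192:201,84 194:200,84 196:196,85 198:197,84 200:196,84 202:196,84 204:197,84 206:198,81 208:177,60 210:136,35 212:84,15 214:34,3 216:26,0 218:35,1 220:42,-6 222:47,-15 224:53,-18 226:70,-10 228:91,-5 230:106,-3 232:111,-3 234:107,-6
```

Request:
send_rows --increments '[-1, 0, 0, 0, -0.08, -1, 0, 0, 0, -0.08, -1, 0, 0, 0, -0.08, -1, 0, 0, 0, -0.08, -1, 0, 0, 0, -0.08]'

```text
t: 11.95
eef_pos: [0.5462, 0.0114, 0.1047]
tcp_rot: [3.142, 0.001, 2.062]
ft_force: [0.0, 3.0, 7.0]
gripper_width: 0.0238
```

```bash
cat >> m.py <<'E'
def edges(lat):
    n=np.array([-d[1],d[0]]);ss=np.arange(.10,.236,.0005)
    P=np.array([proj(f,[*(S+d*s+n*lat),.054]) for s in ss],'float32')
    im=cv2.remap(f["color"],P[:,:1],P[:,1:],1).reshape(-1,3).astype(int);rb=im[:,2]-im[:,0];w=np.nonzero(rb>60)[0]
    w=w[ss[w]>.14];a=np.nonzero((im.min(1)>135)&(ss<.2)&(rb<15))[0]
    return (ss[a].mean()*1e3 if len(a) else 0, ss[w[0]]*1e3, ss[w[-1]]*1e3)
for lat in(-.03,-.015,0,.015,.03): print(np.round(edges(lat),1))
E
python3 m.py
```

```text
12.0 [0.5462 0.0114 0.1048] [3.142e+00 1.000e-03 2.059e+00] [0.5 1.7 7.1] [ 0.37 -0.18  0.21] 0.0238 -0.62 0.57
[140.5 151.  210.5]
[143.5 151.  210.5]
[143.3 151.  210.5]
[143.5 150.5 210. ]
[143.  150.5 209.5]
```

Request:
send_rows --increments '[-1, 0, 0, 0, -0.08, -1, 0, 0, 0, -0.08, -1, 0, 0, 0, -0.08, -1, 0, 0, 0, -0.08, -1, 0, 0, 0, -0.08]'

```text
t: 12.42
eef_pos: [0.5458, 0.0114, 0.1047]
tcp_rot: [-3.141, 0.001, 1.662]
ft_force: [-0.3, 2.5, 7.4]
gripper_width: 0.0238
```

```bash
python3 m.py
```

```text
12.47 [0.5458 0.0114 0.1047] [-3.141e+00  1.000e-03  1.659e+00] [0.1 1.5 8. ] [0.4  0.02 0.29] 0.0237 -0.22 0.58
[150.  157.5 217.5]
[149.3 140.  217. ]
[132.8 157.  217. ]
[149.5 157.  216.5]
[149.3 140.  216.5]
```

Request:
send_rows --increments '[-1, 0, 0, 0, -0.04, -1, 0, 0, 0, -0.04, -1, 0, 0, 0, -0.04, -1, 0, 0, 0, -0.04, -1, 0, 0, 0, 0]'

```text
t: 12.88
eef_pos: [0.5456, 0.0114, 0.1047]
tcp_rot: [-3.141, 0.001, 1.504]
ft_force: [-0.7, 2.0, 7.6]
gripper_width: 0.0232
```

```bash
python3 m.py
```

```text
12.93 [0.5456 0.0114 0.1047] [-3.141e+00  1.000e-03  1.505e+00] [0.5 2.1 8.2] [0.4  0.1  0.45] 0.0237 -0.07 0.51
[151.3 159.  219. ]
[148.1 140.  219. ]
[131.8 159.  218. ]
[151.3 159.  218. ]
[151.3 140.  218. ]
```

Request:
send_rows --increments '[-1, 0, 0, 0, -0.03, -1, 0, 0, 0, -0.03, -1, 0, 0, 0, -0.03, -1, 0, 0, 0, -0.03, -1, 0, 0, 0, -0.03]'

```text
t: 13.35
eef_pos: [0.5455, 0.0115, 0.1047]
tcp_rot: [-3.141, 0.001, 1.355]
ft_force: [-0.7, 2.5, 7.7]
gripper_width: 0.0232
```

```bash
python3 m.py
```

```text
13.4 [0.5455 0.0115 0.1047] [-3.141e+00  1.000e-03  1.354e+00] [-0.3  2.   7.7] [0.44 0.22 0.65] 0.0235 0.08 0.78
[151.5 159.  219. ]
[151.5 142.  218.5]
[134.8 159.  218.5]
[142.4 158.5 218. ]
[151.3 142.5 218.5]
```

Request:
send_rows --increments '[-1, 0, 0, 0, -0.025, -1, 0, 0, 0, -0.025, -1, 0, 0, 0, -0.025, -1, 0, 0, 0, -0.025, -1, 0, 0, 0, -0.01]'

```text
t: 13.82
eef_pos: [0.5454, 0.0116, 0.1047]
tcp_rot: [-3.141, 0.001, 1.246]
ft_force: [-1.2, 2.1, 8.7]
gripper_width: 0.0235
```

```bash
python3 m.py; python3 - <<'E'
import cv2,numpy as np
a=cv2.imread("pics/c4.png")[:, 390:];b=cv2.imread("pics/last.png")
cv2.imwrite("pics/c5.png",cv2.resize(b[180:260,390:470],(560,560),interpolation=3))
E
```

```text
13.87 [0.5454 0.0116 0.1047] [-3.141e+00  1.000e-03  1.246e+00] [-0.8  1.   7.9] [0.5  0.17 0.85] 0.0235 0.19 0.89
[151.5 159.5 219. ]
[148.1 143.5 219. ]
[136.8 159.  218.5]
[141.9 159.  218. ]
[151.3 158.5 218. ]
```

View pics/c5.png

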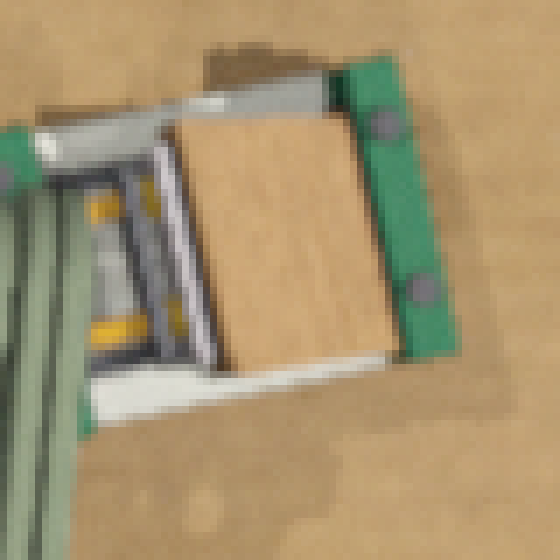

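Request:
send_rows --increments '[-1, 0, 0, 0, 0.02, -1, 0, 0, 0, 0.02, -1, 0, 0, 0, 0.02, -1, 0, 0, 0, 0, -1, 0, 0, 0, 0]'

```text
t: 14.28
eef_pos: [0.5454, 0.0115, 0.1048]
tcp_rot: [-3.141, 0.001, 1.304]
ft_force: [-0.8, 1.3, 8.3]
gripper_width: 0.0235
```

```bash
python3 m.py
```

```text
14.33 [0.5454 0.0115 0.1047] [-3.141e+00  1.000e-03  1.304e+00] [-0.6  2.1  8.3] [ 0.47  0.18 -0.03] 0.024 0.13 0.01
[151.5 159.  219. ]
[151.5 143.5 218.5]
[137.1 159.  218.5]
[141.9 158.5 218. ]
[151.3 158.5 218. ]
```

Request:
send_rows --increments '[-1, 0, 0, 0.4, 0.01, -1, 0, 0, 0.6, 0, -1, 0, 0, 0.8, 0, -1, 0, 0, 0.8, 0, -1, 0, 0, 0.8, 0]'

```text
t: 14.75
eef_pos: [0.5434, 0.0112, 0.1362]
tcp_rot: [-3.136, 0.002, 1.314]
ft_force: [-0.0, 0.6, -2.8]
gripper_width: 0.0236
```

Request:
send_rows --increments '[-1, 0, 0, 1, 0, -1, 0, 0, 1, 0, -1, 0, 0, 1, 0, -1, 0, 0, 0, 0, -1, 0, 0, 0, 0]'

```text
t: 15.17
eef_pos: [0.5464, 0.0115, 0.1686]
tcp_rot: [3.14, -0.0, 1.314]
ft_force: [-0.2, -0.9, -2.7]
gripper_width: 0.0237
```

```bash
python3 m.py
```

```text
15.22 [0.5458 0.0116 0.1677] [3.141 0.    1.314] [ 0.8  0.2 -3.1] [ 0.03 -0.05 -0.  ] 0.0233 0.12 -0.0
[151.5 159.5 219. ]
[151.5 143.5 218.5]
[151.5 159.  218.5]
[151.3 159.  218.5]
[151.3 158.5 218. ]
```

Request:
send_rows --increments '[-1, 0, 1.5, 0, 0, -1, 0, 3, 0, 0, -1, 0, 3.5, 0, 0, -1, 0, 3.5, 0, 0, -1, 0, 3.5, 0, 0]'

```text
t: 15.63
eef_pos: [0.545, 0.1628, 0.1665]
tcp_rot: [-3.14, 0.001, 1.313]
ft_force: [0.6, -0.4, -3.7]
gripper_width: 0.0233
```

Request:
send_rows --increments '[-1, 0, 3.5, 0, 0, -1, 0, 3.5, 0, 0, -1, 0, 3.5, 0, 0, -1, 0, 2.5, -1, 0, -1, 0, 0.5, -2, 0]'

```text
t: 16.05
eef_pos: [0.5471, 0.3021, 0.1395]
tcp_rot: [3.137, -0.006, 1.318]
ft_force: [1.0, 0.2, -2.3]
gripper_width: 0.0236
```

Request:
send_rows --increments '[-1, 0, 0, -2.5, 0, -1, 0, 0, -2.5, 0, -1, 0, 0, -2, 0, -1, 0, 0, -1, 0, -1, 0, 0, -0.5, 0]'

```text
t: 16.47
eef_pos: [0.5435, 0.2958, 0.0493]
tcp_rot: [-3.137, 0.003, 1.314]
ft_force: [-0.0, -0.3, -3.1]
gripper_width: 0.0237
```

Request:
send_rows --increments '[-1, 0, 0, -0.4, 0, -1, 0, 0, -0.4, 0, -1, 0, 0, -0.2, 0, -1, 0, 0, -0.2, 0, -1, 0, 0, -0.1, 0]'

```text
t: 16.88
eef_pos: [0.5465, 0.2968, 0.0403]
tcp_rot: [3.14, -0.001, 1.314]
ft_force: [-0.0, -0.4, -3.8]
gripper_width: 0.0232
```

Request:
send_rows --increments '[-1, 0, 0, -0.1, 0, -1, 0, 0, -0.1, 0, -1, 0, 0, -0.1, 0, -1, 0, 0, 0, 0, -1, 0, 0, 0, 0]'

```text
t: 17.3
eef_pos: [0.5462, 0.2968, 0.037]
tcp_rot: [3.141, -0.0, 1.314]
ft_force: [-0.4, 0.1, -0.5]
gripper_width: 0.0239
```

Contact is starting. I'll go down slightly more, then open.

Request:
send_rows --increments '[-1, 0, 0, -0.05, 0, -1, 0, 0, 0, 0, 0, 0, 0, 0, 0, 0, 0, 0, 0, 0, 0, 0, 0, 0, 0]'

```text
t: 17.72
eef_pos: [0.5461, 0.2967, 0.0359]
tcp_rot: [3.141, -0.0, 1.314]
ft_force: [1.0, 0.4, -0.2]
gripper_width: 0.0401
```

Request:
send_rows --increments '[0, 0, 0, 0, 0, 0, 0, 0, 0, 0, 0, 0, 0, 1, 0, 0, 0, 0, 2, 0, 0, 0, 0, 3, 0]'

```text
t: 18.13
eef_pos: [0.5433, 0.2956, 0.0939]
tcp_rot: [-3.136, 0.004, 1.314]
ft_force: [0.7, 0.7, -0.6]
gripper_width: 0.047
```

Request:
send_rows --increments '[0, 0, 0, 4, 0, 0, -2, 0, 4, 0, 0, -3, 0, 3, 0, 0, -3, 0, 0, 0, 0, -3, 0, 0, 0]'

```text
t: 18.55
eef_pos: [0.4388, 0.2975, 0.2068]
tcp_rot: [3.136, -0.005, 1.313]
ft_force: [-0.9, -0.8, -0.3]
gripper_width: 0.0471
```

```bash
python3 m.py; python3 - <<'E'
from h import *
fs=eyes.grab_frame("side");ft=eyes.grab_frame("top")
cv2.imwrite("pics/c6.png",np.hstack([cv2.resize(fs["color"][140:340,215:415],(400,400),interpolation=3),cv2.resize(ft["color"][170:290,200:320],(400,400),interpolation=3)]))
m=red(ft);print(cen(m),onz(ft,*cen(m),.056))
E
```

```text
18.6 [0.4313 0.2969 0.204 ] [-3.138  0.     1.316] [-5.3 -0.4 -1.3] [-0.    0.11  0.07] 0.0469 0.69 0.13
[151.5 159.5 219. ]
[151.5 143.5 218.5]
[136.8 159.  218.5]
[137.1 159.  218. ]
[151.3 158.5 218. ]
[242.23853211 227.77981651] [0.54723499 0.2943516  0.056     ]
```

View pics/c6.png

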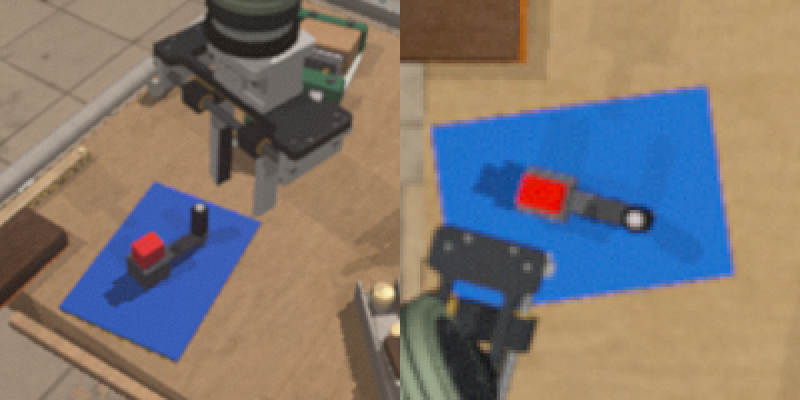

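The crank lies flat on the mat with its knob up: hub at about (545,195) in the right-hand view, knob at (636,218). The gripper is clear of it. I'll let the arm settle, then hand in.

Request:
send_rows --increments '[0, 0, 0, 0, 0, 0, 0, 0, 0, 0, 0, 0, 0, 0, 0, 0, 0, 0, 0, 0, 0, 0, 0, 0, 0]'

```text
t: 19.12
eef_pos: [0.4384, 0.2965, 0.2024]
tcp_rot: [-3.141, 0.0, 1.313]
ft_force: [0.4, 0.0, -0.7]
gripper_width: 0.0469
```

```bash
python3 -c "
from h import *
o=observe();print(o['t'],o['ft_force'].round(1),o['eef_pos']);print(ticket.sign_off())"
```

```text
19.1167 [ 0.4  0.  -0.7] [0.43838329 0.2965222  0.20238181]
the job is handed in; nothing more can be done
None
```

The job is done and handed in at 19.1 s; the hand-in reported no verdict. I fitted the crank onto the shaft, wound it clockwise by its red boss until the block was squeezed, lifted it straight off and laid it back on the blue mat.

- **Fit:** the crank first caught on the top of the square. It dropped in after I felt for the angle about 0.4 rad clockwise of my first guess, then seated at the shoulder height.
- **Squeeze:** wrist torque rose from 0.57 to 0.89 N m, which puts the squeeze at about 20 N, or 5 mm of push-in. Judging by how far I turned after contact instead gives 4.3 to 5 mm (17 to 20 N). Both are inside the 12 to 30 N band.
- **Clamped after lifting:** in the top camera, the block and jaw edges stayed put to within about 0.5 mm after the crank came off and at the end.
- **Crank on the mat:** it lies flat, knob up, with its hub about 2 cm from the mat's centre. The gripper is clear and the wrist force reads about zero.

The jaw-line reading in my edge script jumped between features on some scan lines, so I relied on the block edges and the torque. The gripper stayed well clear of the block throughout. I did not check the other tools' positions separately, but the arm only passed well above the board.

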